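Put the soap away in its slide-top box

TASK

Put the soap away in its slide-top box: draw the blue lid right back, take the soap from the oval tray and lay it flat and lengthwise on the white drain plate, tucked under the lid's edge so that it sits centred, midway between the two end stops and the side walls; then slide the lid fully home over the small end ridge. The soap is wet and soft, so set it down and move it gently, never dropping, pressing or jamming it in the box. Leave the mug, the jug and the cup where they stand.

Things in the scene. Friction and masses are not known exactly. Their poses are not given: they have to be found in the camera images.
- case: Pale slide-top soap box fixed to the ledge: 192 mm long (x), 122 wide (y), 55.5 high. Origin: centre of its underside; z up. The lid runs in grooves along x, opens to +x. Side walls' inner faces at y = +-55 mm; lips over the grooves at y = +-53, up to 55.5 high. The end wall at x = -96 to -91 is 46.5 high with a thin outer lip up to 55.5. Inside: a white drain plate between two blue end stops.
- plate_mid (a point): Centre of the white drain plate's top (plate 80 mm wide), 10 mm above the ledge, midway between the end stops and between the side walls: where the middle of the soap's underside belongs. Axes as the box's.
- stop_near (a point): End stop at the box's -x end, the end uncovered when the lid is drawn back: a blue bar across the plate, 80 mm wide, 8 thick, 10 tall. This point is the top edge of its inner face, 76 mm from plate_mid, 20 mm above the ledge.
- stop_far (a point): The like end stop at the box's +x end, always under the lid. This point is the top edge of its inner face, 76 mm from plate_mid, 20 mm above the ledge.
- lid (a joint): How far the blue lid is drawn towards box +x (m): 0 shut, 0.128 at its stop (it stays captive). Lid plate 190 x 115 x 4 mm, underside 47 mm above the ledge; leading edge at box x = -93 mm + joint, +35 mm when fully drawn. Slides with 1-2 N, but over the last 6 mm of closing it must be forced over a springy ridge (about 20 N at 5 mm, crest at 2.4 mm); past the crest it snaps home and stays at 0.
- lid_grip (a point): Middle of the white thumb grip on the lid: a bar 56 mm across (box y), 12 mm thick (box x), standing from 51 to 67 mm above the ledge; this point is 60 mm above the ledge, at box x = joint value, y = 0. It can be pinched across its 12 mm or pushed.
- soap: Orange-red bar of soap, 96 mm long (its x), 56 wide (y), 34 high, edges rounded 6 mm, about 0.15 kg. Origin: centre of its underside. Starts lying in the oval tray. On the plate it has 3 mm of headroom under the lid. Either end may lead.
- tray: Loose mint-green oval soap tray, 160 mm (its x) x 108 mm, floor 6 mm thick, round rim bead up to 14 mm high. Origin: centre of its underside. Only holds the soap at the start.
- mug: Pink plastic mug, 84 mm across, 95 mm high, handle at its +y. Origin: centre of its underside. Leave alone.
- jug: Aluminium jug, 116 mm across at its widest, 150 mm high, handle reaching 93 mm out at its +y. Origin: centre of its underside. Leave alone.
- cup: Blue ceramic cup, 80 mm across, 80 mm high. Origin: centre of its underside. Leave alone.
- brush_bracket: Steel bracket fixed to the ledge (foot 45 x 60 mm) with a spring clip holding a red toothbrush upright, 196 mm high in all. Origin: centre of its foot. Not part of the job.
Mind the look-alikes: they are no part of the job. There is more than one size of the soap; the job needs the largest.

How it is judged:
By the outcome, as a careful person would: the job done as asked, in the order asked, and still so for the second after the job is handed in, with the robot touching nothing.
It also fails if it takes over 72 s, if anything falls off the work surface, if the arm or the gripper's body presses on something with over 40 N, if the wrist force passes 120 N, or if a joint passes its speed limit or range.

ROBOT

A 6-joint arm with a two-finger parallel gripper is mounted at the origin on the work surface. World frame = base frame: x ahead of the robot, y to its left, z up, the work surface at z = 0. Lengths are in m, angles in rad, forces in N, time in s.
With the tool pointing down it reaches from about 0.35 to 0.975 m from the base axis. Payload 4.9 kg.
Tool frame: the origin (TCP) lies at the very end of the fingers, on their centre line; the grasp point (between the pads) lies 19 mm behind it; z points along the fingers, y is the line along which they close (so a half turn about z gives the same grasp; the last joint's range is limited). The gripper opens to 85 mm and grips with 20 to 120 N. Pads are 22 mm wide; open, the fingers measure 114 mm over their backs; the gripper's body (76 mm by 85 mm) begins 54 mm behind the grasp point. The pads swing forward as they close: fully open they stand 13 mm farther back than shut.
Start: joints at [-1.406, 0.053, 1.613, -0, 1.476, -0.119], TCP at [0.175, -0.6, 0.231] pointing down, gripper open.
Joint ranges: [-3.01, 3.01], [-1.01, 2.22], [0.06, 2.58], [-1.02, 4.17], [0.09, 2.62], [-3.14, 3.14]. Speed limits (rad/s): [2.57, 2.57, 3.14, 3.14, 3.14, 3.14].

INTERFACE

Orientations are given as a rotation vector (axis times angle).
In Python, from station import ctrl gives the robot as it stands. The module is installed in compiled form; this text tells all that it offers.
- The arm moves only by the tool jog_arm, never from a script. Its argument "steps" is a list of rows, each an object with "delta_rot": the turn, a rotation vector about the tool's x, y, z in degrees, a list of three; "linear": the shift along the tool's x, y, z in m, a list of three; "grip": the finger opening in m, from 0 to 0.0854. In form: [{"delta_rot": [rx, ry, rz], "linear": [x, y, z], "grip": grip}, ...]. A call has 1 to 10 rows; each row shifts and turns the commanded pose from where the row before left it, along the tool's axes as they then stand; what a row does not reach is not made up. A row lasts 1/10 s, in which the tool goes at most 50 mm and 8.59 degrees, less where a joint would pass 70% of its speed; a pose out of reach is approached as far as the arm can. A call with a gripper value outside its range is refused whole. The fingers move at their own pace and stop on an object; "newtons" is the grip in N (left out, the last holds). Time passes only in rows, so rows that do not move let the fingers close. It gives the time, the measured TCP pose, the force, the opening and the grip force at its end, in the units of the state.
- ctrl.get_obs(): the state, without advancing time (a new reading comes with each control period).
- ctrl.get_image(name): name is "scene" or "top" or "wrist"; returns (picture, depth): 400x640x3 uint8, red, green, blue; 400x640 float32, m along the optical axis (not along the pixel's ray), 0 where there is no reading.
- ctrl.camera_info(name): a dict with "camera_matrix" (3x3 intrinsics, pixels), "R" (3x3) and "t" (3): a world point X has camera coordinates R X + t; the wrist camera has in their place "T_tool_cam" (4x4, takes a point from camera to tool coordinates, whose origin is the TCP and whose axes are the flange's). Camera axes: x right, y down, z forward; pixel columns grow to the right and rows downward; lengths in m; the calibration is good to about 2 mm. A picture is of the moment at which its call begins: read the wrist's pose just before it. camera_info takes no time and is no camera call.
- ctrl.finish_job(): hands the job in; it is judged then, once.
The state is a dict: "t": time; "q": joint angles; "dq": joint speeds; "effort": joint torques, N m; "tool_pos": TCP position; "tool_rot": TCP orientation; "contact_force": force on the tool from outside, world axes, zero at the start; "wrist_torque": the same for the moment, N m; "opening": finger opening in m; "grip_force": force on a finger pad.
Only numpy, scipy, OpenCV 4.12 (cv2) and the standard library are available. Lean on these libraries where they do the work, as an engineer would, in place of code of your own. Each camera call takes 0.05 s, during which the arm holds its last target. There are 200 camera calls.

## Working session

There is one attempt and no reset: what is moved stays moved. The work goes in short steps, Python scripts to look and compute and a tool call to move; the robot and the scene stay as the last step left them, time stands still between calls to the robot, and variables do not carry over. Pictures are saved under pics/ and viewed, at most 10 in all, crops included, and the job is handed in when it is done.

Besides the shell and the picture viewer there is one more tool, called after "Emit:" as name(argument=value, ...) on one line, values as JSON. jog_arm: Moves the arm, as the interface text tells. Its arguments: {"type":"object","properties":{"steps":{"type":"array"},"newtons":{"type":"number"}},"required":["steps"]}

```bash
mkdir -p pics; cat > h.py <<'E'
from station import ctrl
import numpy as np, cv2
from scipy.spatial.transform import Rotation as Ro
def grab(n,f=None):
    o=ctrl.get_obs(); im,d=ctrl.get_image(n)
    c=ctrl.camera_info(n)
    np.savez(''+(f or n)+'.npz',im=im,d=d,p=o['tool_pos'],r=o['tool_rot'])
    if f: cv2.imwrite('pics/'+f+'.png',im[...,::-1])
    return im,d
def pts(n,f=None):
    """world xyz for each pixel of the saved view"""
    z=np.load(''+(f or n)+'.npz'); d=z['d']; c=ctrl.camera_info(n)
    K=np.array(c['camera_matrix']); v,u=np.mgrid[:d.shape[0],:d.shape[1]]
    P=np.stack([(u-K[0,2])/K[0,0]*d,(v-K[1,2])/K[1,1]*d,d],-1)
    if 'R' in c: W=(P-np.array(c['t']).ravel())@np.array(c['R'])
    else:
        T=np.array(c['T_tool_cam']); W=(P@T[:3,:3].T+T[:3,3])@Ro.from_rotvec(z['r']).as_matrix().T+z['p']
    return z['im'],d,W
E
python3 - <<'E'
from h import *
grab('top','top0');grab('scene','scene0')
o=ctrl.get_obs();print({k:np.round(v,3) for k,v in o.items()})
print(np.round(Ro.from_rotvec(o['tool_rot']).as_matrix(),3)); print(ctrl.camera_info('wrist'))
E
```

```text
{'t': np.float64(0.1), 'q': array([-1.406,  0.053,  1.614, -0.   ,  1.476, -0.119]), 'dq': array([ 0.   , -0.001, -0.002, -0.   , -0.001,  0.   ]), 'effort': array([-1.0000e-03, -3.9491e+01, -3.7136e+01, -0.0000e+00,  4.0000e-03,
       -0.0000e+00]), 'tool_pos': array([ 0.175, -0.599,  0.23 ]), 'tool_rot': array([-3.108, -0.444,  0.   ]), 'contact_force': array([ 0.208,  0.408, -0.425]), 'wrist_torque': array([ 0.022, -0.043,  0.079]), 'grip_force': np.float64(0.0), 'opening': np.float64(0.085)}
[[ 0.96   0.28  -0.   ]
 [ 0.28  -0.96   0.002]
 [ 0.    -0.002 -1.   ]]
{'camera_matrix': array([[314.64799091,   0.        , 325.00142395],
       [  0.        , 314.64799091, 198.6055656 ],
       [  0.        ,   0.        ,   1.        ]]), 'T_tool_cam': array([[-5.88852652e-05, -9.65805795e-01, -2.59266588e-01,
         6.53534793e-02],
       [ 9.99999779e-01, -2.28525823e-04,  6.24169560e-04,
         5.74539036e-04],
       [-6.62075688e-04, -2.59266494e-01,  9.65805595e-01,
        -1.43834186e-01],
       [ 0.00000000e+00,  0.00000000e+00,  0.00000000e+00,
         1.00000000e+00]])}
```

View pics/top0.png

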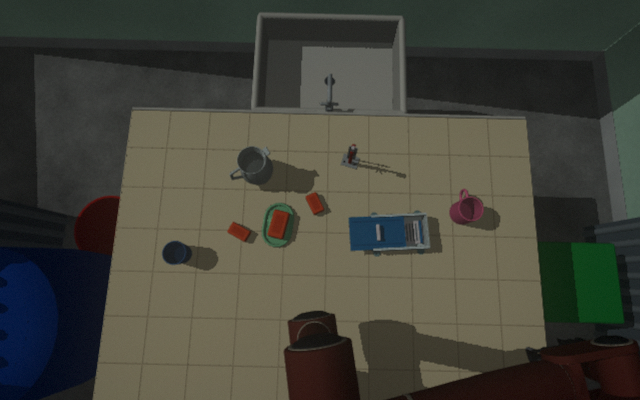

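View pics/scene0.png

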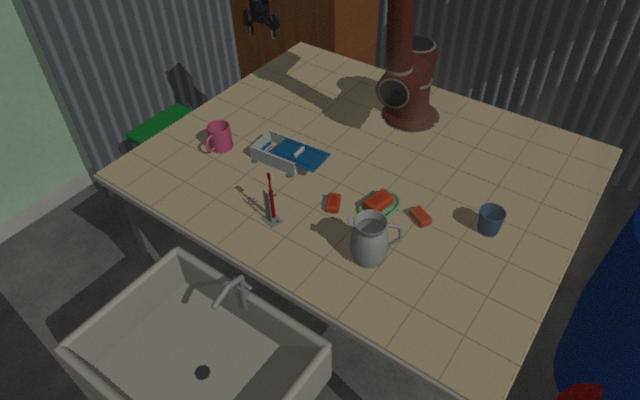

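Three red bars appear in the top view: (238,232) and (315,203), both small and on the ledge, and (279,224), the largest, in the green oval tray. The tray one fits. The box is at (390,233) with the lid partly open towards image left. I'll confirm with a crop and measure.

```bash
python3 - <<'E'
from h import *
im,d,W=pts('top','top0')
c=im[185:265,220:440]; cv2.imwrite('pics/crop0.png',cv2.resize(c,(792,288),interpolation=cv2.INTER_CUBIC)[...,::-1])
i=im.astype(int); hsv=cv2.cvtColor(im,cv2.COLOR_RGB2HSV)
def rep(n,m):
    m=m&(d>0); k,l,s,_=cv2.connectedComponentsWithStats(m.astype(np.uint8))
    for j in range(1,k):
        if s[j,4]<25: continue
        P=W[l==j]; h=np.percentile(P[:,2],[10,50,95]); Q=P[P[:,2]>h[2]-.008]
        (cx,cy),wh,a=cv2.minAreaRect((Q[:,:2]*1000).astype(np.float32))
        print(n,s[j],np.round([cx,cy]),np.round(wh),round(a,1),np.round(h,3))
box=np.zeros(d.shape,bool); box[130:280,150:500]=1
H,S,V=hsv[...,0],hsv[...,1],hsv[...,2]
rep('red',box&((H<12)|(H>172))&(S>140)&(V>90))
rep('blue',box&(H>98)&(H<118)&(S>140)&(V>60))
rep('box',(W[...,2]>.03)&box)
for u,v in [(379,233),(352,218),(351,249),(402,217),(404,247),(427,214),(428,249)]: print(u,v,np.round(W[v,u],3))
E
```

```text
red [306 193  17  21 208] [602.  46.] [67. 39.] 27.5 [0.023 0.026 0.031]
red [268 210  20  28 371] [523. 169.] [50. 91.] 76.7 [0.037 0.041 0.045]
red [228 222  21  19 215] [494. 308.] [68. 39.] 61.8 [0.023 0.027 0.031]
blue [ 349  217   57   33 1507] [ 499. -173.] [110. 185.] 4.1 [0.048 0.052 0.056]
blue [419 221   3  21  25] [ 511. -330.] [70.  5.] 5.2 [0.018 0.02  0.025]
box [347 144  11  19 120] [752. -76.] [ 9. 16.] 72.2 [0.053 0.108 0.195]
box [229 147  44  38 910] [715. 248.] [104.  93.] 86.9 [0.05  0.11  0.152]
box [451 189  32  35 491] [ 580. -479.] [83. 81.] 87.0 [0.039 0.071 0.096]
box [267 210  22  30 444] [521. 169.] [54. 94.] 77.0 [0.036 0.04  0.045]
box [ 348  213   82   39 2179] [ 501. -212.] [122. 270.] 3.9 [0.048 0.052 0.059]
box [162 241  28  24 334] [412. 502.] [77. 78.] 19.0 [0.038 0.064 0.083]
379 233 [ 0.495 -0.178  0.069]
352 218 [ 0.546 -0.088  0.052]
351 249 [ 0.44  -0.085  0.049]
402 217 [ 0.554 -0.26   0.051]
404 247 [ 0.451 -0.265  0.053]
427 214 [ 0.575 -0.362 -0.001]
428 249 [ 0.45  -0.36   0.003]
```

View pics/crop0.png

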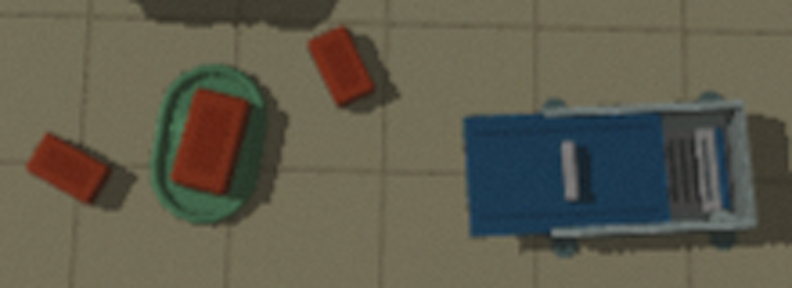

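The crop shows the big soap in the tray at about (210,140) in the crop. The lid edge is at x≈667, the white thumb grip at (570,170) and the near blue stop at x≈722. Box +x runs roughly along world +y, turned 4°, and the lid is already drawn about 77 mm. I'll move over the box for a closer look.

Emit:
jog_arm(steps=[{"delta_rot": [0, 0, 0], "linear": [0.04, -0.028, 0], "grip": 0.085}, {"delta_rot": [0, 0, 0], "linear": [0.04, -0.028, 0], "grip": 0.085}, {"delta_rot": [0, 0, 0], "linear": [0.04, -0.028, 0], "grip": 0.085}, {"delta_rot": [0, 0, 0], "linear": [0.04, -0.028, 0], "grip": 0.085}, {"delta_rot": [0, 0, 0], "linear": [0.04, -0.028, 0], "grip": 0.085}, {"delta_rot": [0, 0, 0], "linear": [0.04, -0.028, 0], "grip": 0.085}, {"delta_rot": [0, 0, 0], "linear": [0.04, -0.028, 0], "grip": 0.085}, {"delta_rot": [0, 0, 0], "linear": [0.04, -0.028, 0], "grip": 0.085}, {"delta_rot": [0, 0, 6], "linear": [0.04, -0.028, 0], "grip": 0.05}, {"delta_rot": [0, 0, 6], "linear": [0.04, -0.028, 0], "grip": 0.05}])

```text
t: 1.1
tool_pos: [0.485, -0.2205, 0.231]
tool_rot: [-3.14, -0.11, 0.0]
contact_force: [0.2, 0.3, 0.9]
opening: 0.0584
grip_force: 0.0
```

Emit:
jog_arm(steps=[{"delta_rot": [0, 0, 0], "linear": [0, 0, 0], "grip": 0.05}, {"delta_rot": [0, 0, 0], "linear": [0, 0, 0], "grip": 0.05}])

```text
t: 1.3
tool_pos: [0.4846, -0.2215, 0.2307]
tool_rot: [-3.139, -0.122, 0.002]
contact_force: [-0.3, -0.8, -0.5]
opening: 0.0498
grip_force: 0.0
```

```bash
cat >> h.py <<'E'
def rep(W,d,n,m,minpx=100,band=.008):
    m=m&(d>0); k,l,s,_=cv2.connectedComponentsWithStats(m.astype(np.uint8))
    for j in range(1,k):
        if s[j,4]<minpx: continue
        P=W[l==j]; h=np.percentile(P[:,2],[10,50,95]); Q=P[abs(P[:,2]-h[1])<band]
        (cx,cy),wh,a=cv2.minAreaRect((Q[:,:2]*1000).astype(np.float32))
        print(n,s[j],np.round([cx,cy],1),np.round(wh,1),round(a,1),np.round(h,4))
def to(p,yaw=None):
    """tool-axis shift and z turn (deg) to reach world p with tool-x yaw"""
    o=ctrl.get_obs(); R=Ro.from_rotvec(o['tool_rot']).as_matrix()
    y=np.degrees(np.arctan2(R[1,0],R[0,0]))
    print('at',np.round(o['tool_pos'],4),'yaw',round(y,2),'lin',np.round(R.T@(np.array(p)-o['tool_pos']),4),'z-axis',np.round(R[:,2],4),'dz',None if yaw is None else round(y-yaw,2))
E
python3 - <<'E'
from h import *
grab('wrist','w1'); to([.495,-.178,.08],4.1)
im,d,W=pts('wrist','w1')
hsv=cv2.cvtColor(im,cv2.COLOR_RGB2HSV);H,S,V=hsv[...,0],hsv[...,1],hsv[...,2]
rep(W,d,'blue',(H>95)&(H<120)&(S>120)&(V>40))
rep(W,d,'grip',(W[...,2]>.060)&(W[...,2]<.075)&(S<90))
rep(W,d,'red',((H<12)|(H>172))&(S>140)&(V>70)&(W[...,2]<.06))
E
```

```text
at [ 0.4841 -0.2224  0.2307] yaw 4.33 lin [ 0.0144 -0.0434  0.1507] z-axis [-1.2e-03  1.0e-04 -1.0e+00] dz 0.23
blue [  183   105   191   109 18101] [ 499.  -174.7] [112.1 188.5] 4.4 [0.0512 0.0522 0.0534]
blue [418 123  12  69 427] [ 510.6 -331.1] [77.   6.8] 3.8 [0.0189 0.0208 0.0222]
grip [274 135  14  57 709] [ 499.3 -176.7] [55.8 12.1] 4.0 [0.0657 0.0677 0.069 ]
red [  37    0   83   83 3888] [602.   41.5] [72.1 42.2] 26.8 [0.0171 0.0267 0.0283]
red [  0  76   6  81 361] [518.1 139.1] [ 4.4 89.1] 77.8 [0.0131 0.0152 0.0182]
```

View pics/w1.png

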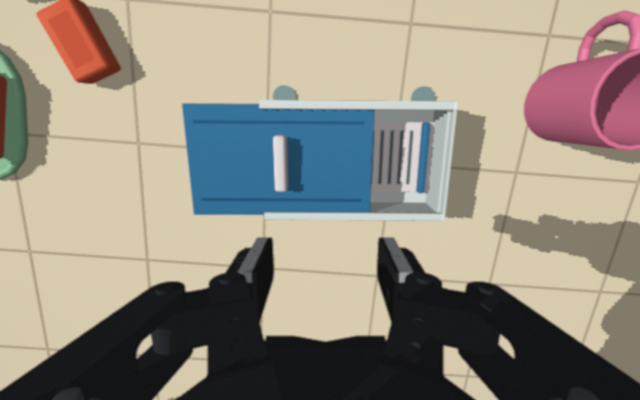

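Emit:
jog_arm(steps=[{"delta_rot": [0, 0, 0], "linear": [0.0185, -0.045, 0], "grip": 0.05}, {"delta_rot": [0, 0, 0], "linear": [0, 0, 0.04], "grip": 0.05}, {"delta_rot": [0, 0, 0], "linear": [0, 0, 0.04], "grip": 0.05}, {"delta_rot": [0, 0, 0], "linear": [0, 0, 0.04], "grip": 0.05}, {"delta_rot": [0, 0, 0], "linear": [0, 0, 0.03], "grip": 0.05}, {"delta_rot": [0, 0, 0], "linear": [0, 0, 0.015], "grip": 0.05}, {"delta_rot": [0, 0, 0], "linear": [0, 0, 0.01], "grip": 0.05}, {"delta_rot": [0, 0, 0], "linear": [0, 0, 0], "grip": 0.05}, {"delta_rot": [0, 0, 0], "linear": [0, 0, 0], "grip": 0.05}])

```text
t: 2.25
tool_pos: [0.5005, -0.1773, 0.0579]
tool_rot: [3.138, 0.116, 0.004]
contact_force: [0.1, -0.2, -0.3]
opening: 0.0502
grip_force: 0.0
```

Emit:
jog_arm(steps=[{"delta_rot": [0, 0, 0], "linear": [0, 0, 0], "grip": 0.0}, {"delta_rot": [0, 0, 0], "linear": [0, 0, 0], "grip": 0.0}, {"delta_rot": [0, 0, 0], "linear": [0, 0, 0], "grip": 0.0}, {"delta_rot": [0, 0, 0], "linear": [0, 0, 0], "grip": 0.0}, {"delta_rot": [0, 0, 0], "linear": [0, 0, 0], "grip": 0.0}], newtons=30)

```text
t: 2.75
tool_pos: [0.5003, -0.1766, 0.0576]
tool_rot: [3.139, 0.117, 0.002]
contact_force: [-1.0, 0.3, 6.3]
opening: 0.0108
grip_force: 32.5
```

Emit:
jog_arm(steps=[{"delta_rot": [0, 0, 0], "linear": [0, -0.006, 0], "grip": 0.0}, {"delta_rot": [0, 0, 0], "linear": [0, -0.008, 0], "grip": 0.0}, {"delta_rot": [0, 0, 0], "linear": [0, -0.008, 0], "grip": 0.0}, {"delta_rot": [0, 0, 0], "linear": [0, -0.008, 0], "grip": 0.0}, {"delta_rot": [0, 0, 0], "linear": [0, -0.008, 0], "grip": 0.0}, {"delta_rot": [0, 0, 0], "linear": [0, -0.006, 0], "grip": 0.0}, {"delta_rot": [0, 0, 0], "linear": [0, -0.004, 0], "grip": 0.0}, {"delta_rot": [0, 0, 0], "linear": [0, 0, 0], "grip": 0.0}])

```text
t: 3.55
tool_pos: [0.4969, -0.1282, 0.0576]
tool_rot: [3.139, 0.117, 0.003]
contact_force: [-0.4, 0.6, 6.1]
opening: 0.011
grip_force: 32.6
```

Emit:
jog_arm(steps=[{"delta_rot": [0, 0, 0], "linear": [0, -0.003, 0], "grip": 0.0}, {"delta_rot": [0, 0, 0], "linear": [0, -0.0015, 0], "grip": 0.0}, {"delta_rot": [0, 0, 0], "linear": [0, 0, 0], "grip": 0.0}])

```text
t: 3.85
tool_pos: [0.4966, -0.1241, 0.0576]
tool_rot: [3.138, 0.117, 0.003]
contact_force: [-0.3, 0.4, 6.5]
opening: 0.0107
grip_force: 32.5
```

Emit:
jog_arm(steps=[{"delta_rot": [0, 0, 0], "linear": [0, -0.0015, 0], "grip": 0.0}, {"delta_rot": [0, 0, 0], "linear": [0, -0.001, 0], "grip": 0.0}, {"delta_rot": [0, 0, 0], "linear": [0, 0, 0], "grip": 0.0}])

```text
t: 4.15
tool_pos: [0.4965, -0.1233, 0.0576]
tool_rot: [3.135, 0.117, 0.004]
contact_force: [0.2, -6.4, 4.1]
opening: 0.0112
grip_force: 32.3
```

Emit:
jog_arm(steps=[{"delta_rot": [0, 0, 0], "linear": [0, 0.001, 0], "grip": 0.05}, {"delta_rot": [0, 0, 0], "linear": [0, 0, 0], "grip": 0.05}, {"delta_rot": [0, 0, 0], "linear": [0, 0, 0], "grip": 0.05}, {"delta_rot": [0, 0, 0], "linear": [0, 0, -0.03], "grip": 0.06}, {"delta_rot": [0, 0, 0], "linear": [0, 0, -0.05], "grip": 0.08}, {"delta_rot": [0, 0, 0], "linear": [0, 0, -0.05], "grip": 0.08}, {"delta_rot": [0, 0, 0], "linear": [0, 0, -0.05], "grip": 0.08}, {"delta_rot": [0, 0, 0], "linear": [0, 0, -0.03], "grip": 0.08}, {"delta_rot": [0, 0, 0], "linear": [0, 0, 0], "grip": 0.08}, {"delta_rot": [0, 0, 0], "linear": [0, 0, 0], "grip": 0.08}])

```text
t: 5.15
tool_pos: [0.4956, -0.1223, 0.2664]
tool_rot: [3.139, 0.117, 0.001]
contact_force: [-0.5, -0.1, 0.3]
opening: 0.0796
grip_force: 0.0
```

```bash
python3 - <<'E'
from h import *
grab('wrist','w2'); to([.523,.169,.2],-13)
im,d,W=pts('wrist','w2')
hsv=cv2.cvtColor(im,cv2.COLOR_RGB2HSV);H,S,V=hsv[...,0],hsv[...,1],hsv[...,2]
rep(W,d,'blue',(H>95)&(H<120)&(S>120)&(V>40))
rep(W,d,'grip',(W[...,2]>.060)&(W[...,2]<.075)&(S<90))
rep(W,d,'red',((H<12)|(H>172))&(S>140)&(V>70)&(W[...,2]<.06)&(W[...,2]>.03),band=.005)
rep(W,d,'green',(H>50)&(H<85)&(S>60)&(W[...,2]<.04))
# box cross-profile heights
b=np.array([-.0727,.9974]); c=np.array([-.9974,-.0727]); o=np.array([.5049,-.2513])
q=W[...,:2]-o; X=q@b; Y=q@c
for x in np.arange(-.096,.036,.004):
    m=(abs(X-x)<.002)&(abs(Y)<.02)&(d>0); print(round(x*1000), np.round(np.median(W[m][:,2])*1000,1) if m.any() else '-',end=' | ')
E
```

```text
at [ 0.4949 -0.1221  0.2647] yaw 4.27 lin [ 0.0498 -0.2881  0.065 ] z-axis [-0.0021  0.0011 -1.    ] dz 17.27
blue [  241   123   168    97 14527] [ 495.1 -123. ] [111.9 188.6] 3.7 [0.0512 0.0521 0.0534]
blue [484 138  15  61 409] [ 510.8 -330.5] [76.1  7.2] 4.5 [0.0166 0.0205 0.0221]
grip [322 150  11  50 511] [ 496.1 -125.3] [55.2 11.1] 4.1 [0.0663 0.0677 0.0691]
red [  51   83   60   90 4324] [522.8 165.6] [56.2 95.7] 76.7 [0.0371 0.0408 0.0423]
green [  45   61   89  128 3822] [523.6 169.3] [105.7 154.8] 81.6 [0.0064 0.0125 0.0157]
-96 53.6 | -92 30.8 | -88 12.1 | -84 20.9 | -80 20.7 | -76 13.6 | -72 11.1 | -68 11.4 | -64 11.1 | -60 11.1 | -56 11.4 | -52 11.1 | -48 11.4 | -44 11.4 | -40 11.0 | -36 11.2 | -32 11.2 | -28 11.2 | -24 11.4 | -20 11.1 | -16 11.1 | -12 11.4 | -8 11.0 | -4 11.2 | 0 11.3 | 4 11.2 | 8 11.5 | 12 11.1 | 16 11.2 | 20 11.3 | 24 11.5 | 28 - | 32 50.9 |
```

View pics/w2.png

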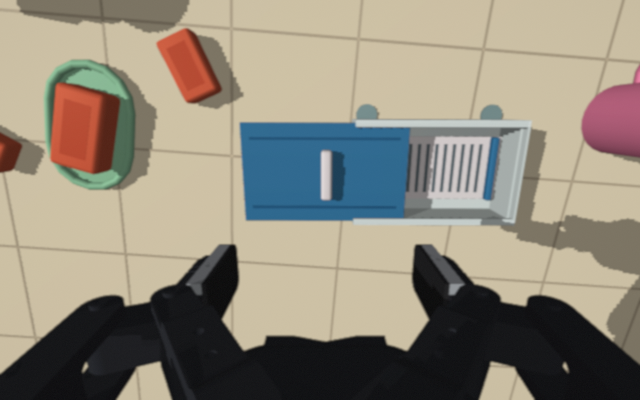

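Lid is fully drawn (grip at pixel (326,175), edge at x≈407), the plate is empty, and the soap sits in the tray at (85,128). Moving over the soap.

Emit:
jog_arm(steps=[{"delta_rot": [0, 0, 0], "linear": [0.0083, -0.0477, 0], "grip": 0.075}, {"delta_rot": [0, 0, 0], "linear": [0.0083, -0.0477, 0], "grip": 0.075}, {"delta_rot": [0, 0, 0], "linear": [0.0083, -0.0477, 0], "grip": 0.075}, {"delta_rot": [0, 0, 0], "linear": [0.0083, -0.0477, 0], "grip": 0.075}, {"delta_rot": [0, 0, 0], "linear": [0.0083, -0.0477, 0], "grip": 0.075}, {"delta_rot": [0, 0, 0], "linear": [0.0083, -0.0477, 0], "grip": 0.07}, {"delta_rot": [0, 0, 8.5], "linear": [0, 0, 0.04], "grip": 0.07}, {"delta_rot": [0, 0, 8.5], "linear": [0, 0, 0.04], "grip": 0.07}, {"delta_rot": [0, 0, 0.5], "linear": [0, 0, 0.02], "grip": 0.07}, {"delta_rot": [0, 0, 0], "linear": [0, 0, 0], "grip": 0.07}])

```text
t: 6.2
tool_pos: [0.5194, 0.1661, 0.1589]
tool_rot: [3.117, -0.361, -0.02]
contact_force: [-0.7, -0.4, 0.3]
opening: 0.07
grip_force: 0.0
```

Emit:
jog_arm(steps=[{"delta_rot": [0, 0, 0], "linear": [0, 0, 0], "grip": 0.07}, {"delta_rot": [0, 0, 0], "linear": [0, 0, 0], "grip": 0.07}])

```text
t: 6.4
tool_pos: [0.5246, 0.1667, 0.1675]
tool_rot: [-3.12, 0.362, -0.003]
contact_force: [0.4, 0.4, 0.7]
opening: 0.07
grip_force: 0.0
```

```bash
python3 - <<'E'
from h import *
grab('wrist','w3')
im,d,W=pts('wrist','w3')
hsv=cv2.cvtColor(im,cv2.COLOR_RGB2HSV);H,S,V=hsv[...,0],hsv[...,1],hsv[...,2]
rep(W,d,'red',((H<12)|(H>172))&(S>140)&(V>70)&(W[...,2]>.03),band=.005)
rep(W,d,'redtop',((H<12)|(H>172))&(S>140)&(V>70)&(W[...,2]>.03),band=.002)
rep(W,d,'green',(H>50)&(H<85)&(S>60)&(W[...,2]<.04))
to([.523,.168,.012],-13.3)
E
```

```text
red [ 293  138   63  104 6130] [523.1 167.2] [54.2 94. ] 77.0 [0.0395 0.041  0.0422]
redtop [ 293  138   63  104 6130] [523.  166.8] [52.8 92.6] 77.0 [0.0395 0.041  0.0422]
green [ 263  104  113  156 7377] [524.1 171.7] [104.3 154.6] 83.4 [0.0065 0.0093 0.0155]
at [0.5249 0.1667 0.1681] yaw -13.24 lin [-0.0026 -0.0007  0.1561] z-axis [ 2.8e-03  5.0e-04 -1.0e+00] dz 0.06
```

View pics/w3.png

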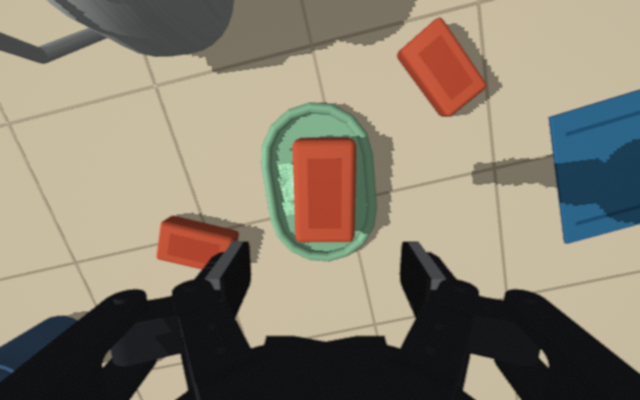

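The soap at (325,190) is the large one in the tray, with clear finger room on both sides. Descending to grasp.

Emit:
jog_arm(steps=[{"delta_rot": [0, 0, -0.2], "linear": [-0.0022, 0.0003, 0.03], "grip": 0.068}, {"delta_rot": [0, 0, 0], "linear": [0, 0, 0.035], "grip": 0.066}, {"delta_rot": [0, 0, 0], "linear": [0, 0, 0.035], "grip": 0.066}, {"delta_rot": [0, 0, 0], "linear": [0, 0, 0.02], "grip": 0.066}, {"delta_rot": [0, 0, 0], "linear": [0, 0, 0.015], "grip": 0.066}, {"delta_rot": [0, 0, 0], "linear": [0, 0, 0.012], "grip": 0.066}, {"delta_rot": [0, 0, 0], "linear": [0, 0, 0.006], "grip": 0.066}, {"delta_rot": [0, 0, 0], "linear": [0, 0, 0], "grip": 0.066}, {"delta_rot": [0, 0, 0], "linear": [0, 0, 0], "grip": 0.066}])

```text
t: 7.35
tool_pos: [0.5226, 0.167, 0.0144]
tool_rot: [-3.121, 0.357, -0.003]
contact_force: [0.4, -0.1, -0.3]
opening: 0.0659
grip_force: 0.0
```

Emit:
jog_arm(steps=[{"delta_rot": [0, 0, 0], "linear": [0, 0, 0], "grip": 0.06}, {"delta_rot": [0, 0, 0], "linear": [0, 0, 0], "grip": 0.05}, {"delta_rot": [0, 0, 0], "linear": [0, 0, 0], "grip": 0.05}, {"delta_rot": [0, 0, 0], "linear": [0, 0, 0], "grip": 0.05}], newtons=20)

```text
t: 7.75
tool_pos: [0.5227, 0.1671, 0.0146]
tool_rot: [-3.12, 0.357, -0.003]
contact_force: [-0.5, 0.1, 5.5]
opening: 0.0555
grip_force: 23.7
```

Emit:
jog_arm(steps=[{"delta_rot": [0, 0, 0], "linear": [0, 0, -0.005], "grip": 0.05}, {"delta_rot": [0, 0, 0], "linear": [0, 0, -0.01], "grip": 0.05}, {"delta_rot": [0, 0, 0], "linear": [0, 0, -0.02], "grip": 0.05}, {"delta_rot": [0, 0, 0], "linear": [0, 0, -0.03], "grip": 0.05}, {"delta_rot": [0, 0, 0], "linear": [0, 0, -0.03], "grip": 0.05}, {"delta_rot": [0, 0, 0], "linear": [0, 0, -0.03], "grip": 0.05}, {"delta_rot": [0, 0, 0], "linear": [0, 0, -0.02], "grip": 0.05}, {"delta_rot": [0, 0, 0], "linear": [0, 0, -0.01], "grip": 0.05}, {"delta_rot": [0, 0, 0], "linear": [0, 0, 0], "grip": 0.05}])

```text
t: 8.65
tool_pos: [0.5224, 0.167, 0.1699]
tool_rot: [-3.121, 0.357, -0.004]
contact_force: [0.6, 0.3, -2.0]
opening: 0.0553
grip_force: 22.8
```

```bash
python3 - <<'E'
from h import *
o=ctrl.get_obs(); print(o['opening'],o['grip_force'],o['contact_force'],o['q'])
b=np.array([-.073,.9973]); m=np.array([.5049,-.2513])
for x in (-.017,): p=m+b*x; print(p); to([*p,.17],-85.8)
E
```

```text
0.055340958720641965 22.820893228054047 [ 0.56576809  0.25439447 -2.03499236] [ 1.73652756e-01 -8.62215975e-02  1.85433123e+00 -6.38774906e-05
  1.37069080e+00  1.97199787e+00]
[ 0.506141  -0.2682541]
at [0.5224 0.167  0.1699] yaw -13.04 lin [ 8.240e-02  4.276e-01 -3.000e-04] z-axis [ 2.8e-03  4.0e-04 -1.0e+00] dz 72.76
```

Emit:
jog_arm(steps=[{"delta_rot": [0, 0, 0], "linear": [0.0048, 0.025, 0], "grip": 0.05}, {"delta_rot": [0, 0, 0], "linear": [0.0077, 0.04, 0], "grip": 0.05}, {"delta_rot": [0, 0, 0], "linear": [0.0091, 0.047, 0], "grip": 0.05}, {"delta_rot": [0, 0, 0], "linear": [0.0091, 0.047, 0], "grip": 0.05}, {"delta_rot": [0, 0, 0], "linear": [0.0091, 0.047, 0], "grip": 0.05}, {"delta_rot": [0, 0, 0], "linear": [0.0091, 0.047, 0], "grip": 0.05}, {"delta_rot": [0, 0, 0], "linear": [0.0091, 0.047, 0], "grip": 0.05}, {"delta_rot": [0, 0, 0], "linear": [0.0091, 0.047, 0], "grip": 0.05}, {"delta_rot": [0, 0, 0], "linear": [0.0091, 0.047, 0], "grip": 0.05}, {"delta_rot": [0, 0, 0], "linear": [0.0062, 0.033, 0], "grip": 0.05}])

```text
t: 9.65
tool_pos: [0.504, -0.27, 0.166]
tool_rot: [-3.12, 0.36, 0.005]
contact_force: [0.6, 0.5, -1.5]
opening: 0.0553
grip_force: 22.8
```

Emit:
jog_arm(steps=[{"delta_rot": [0, 0, 4.8], "linear": [0, 0, 0], "grip": 0.05}, {"delta_rot": [0, 0, 8], "linear": [0, 0, 0], "grip": 0.05}, {"delta_rot": [0, 0, 8], "linear": [0, 0, 0], "grip": 0.05}, {"delta_rot": [0, 0, 8], "linear": [0, 0, 0], "grip": 0.05}, {"delta_rot": [0, 0, 8], "linear": [0, 0, 0], "grip": 0.05}, {"delta_rot": [0, 0, 8], "linear": [0, 0, 0], "grip": 0.05}, {"delta_rot": [0, 0, 8], "linear": [0, 0, 0], "grip": 0.05}, {"delta_rot": [0, 0, 8], "linear": [0, 0, 0], "grip": 0.05}, {"delta_rot": [0, 0, 8], "linear": [0, 0, 0], "grip": 0.05}, {"delta_rot": [0, 0, 4], "linear": [0, 0, 0], "grip": 0.05}])

```text
t: 10.65
tool_pos: [0.5045, -0.267, 0.1657]
tool_rot: [2.296, -2.144, -0.007]
contact_force: [-0.0, 0.2, -0.9]
opening: 0.0556
grip_force: 22.9
```

Emit:
jog_arm(steps=[{"delta_rot": [0, 0, 0], "linear": [0, 0, 0], "grip": 0.05}, {"delta_rot": [0, 0, 0], "linear": [0, 0, 0], "grip": 0.05}, {"delta_rot": [0, 0, 0], "linear": [0, 0, 0], "grip": 0.05}])

```text
t: 10.95
tool_pos: [0.5052, -0.2675, 0.1674]
tool_rot: [2.302, -2.138, -0.002]
contact_force: [0.2, -0.7, -1.5]
opening: 0.0556
grip_force: 22.9
```

```bash
python3 - <<'E'
from h import *
im,d=grab('wrist','w4'); to([.5061,-.2683,.03],-85.8)
_,d,W=pts('wrist','w4')
hsv=cv2.cvtColor(im,cv2.COLOR_RGB2HSV);H,S,V=hsv[...,0],hsv[...,1],hsv[...,2]
rep(W,d,'red',((H<12)|(H>172))&(S>140)&(V>70)&(W[...,2]>.1),band=.03)
rep(W,d,'blue',(H>95)&(H<120)&(S>120)&(V>40)&(W[...,2]<.06))
rep(W,d,'white',(S<50)&(V>90)&(W[...,2]<.06)&(W[...,2]>.04),band=.004)
E
```

```text
at [ 0.5054 -0.2676  0.1677] yaw -85.79 lin [ 0.0009 -0.0008  0.1377] z-axis [-8.e-04  6.e-04 -1.e+00] dz 0.01
red [  257   157   137   185 23176] [ 506.  -276.5] [56.7 78.5] 4.7 [0.1921 0.1938 0.1949]
blue [282 113  87   7 602] [ 509.8 -331.8] [76.8  5.2] 4.2 [0.0202 0.0211 0.0222]
white [ 247   95  158  143 3269] [ 506.4 -289.1] [122.4 117.6] 4.2 [0.0472 0.0564 0.0577]
```

View pics/w4.png

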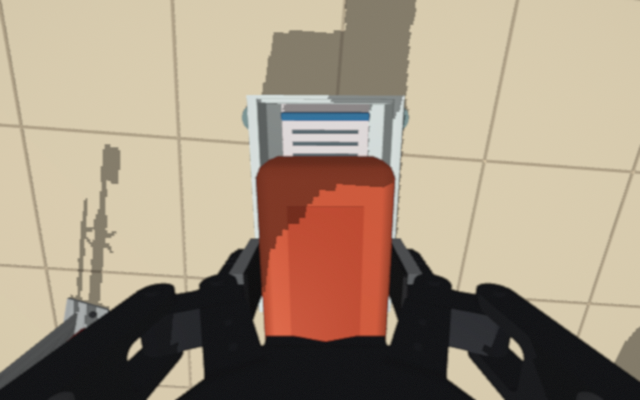

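Soap is held straight and centred over the open box (soap spans columns 257–394, walls 250–405, near stop at row 117). Lowering.

Emit:
jog_arm(steps=[{"delta_rot": [0, 0, 0], "linear": [0.0029, -0.0003, 0.01], "grip": 0.05}, {"delta_rot": [0, 0, 0], "linear": [0, 0, 0.025], "grip": 0.05}, {"delta_rot": [0, 0, 0], "linear": [0, 0, 0.03], "grip": 0.05}, {"delta_rot": [0, 0, 0], "linear": [0, 0, 0.025], "grip": 0.05}, {"delta_rot": [0, 0, 0], "linear": [0, 0, 0.02], "grip": 0.05}, {"delta_rot": [0, 0, 0], "linear": [0, 0, 0.015], "grip": 0.05}, {"delta_rot": [0, 0, 0], "linear": [0, 0, 0.01], "grip": 0.05}, {"delta_rot": [0, 0, 0], "linear": [0, 0, 0.008], "grip": 0.05}, {"delta_rot": [0, 0, 0], "linear": [0, 0, 0], "grip": 0.05}, {"delta_rot": [0, 0, 0], "linear": [0, 0, 0], "grip": 0.05}])

```text
t: 12.0
tool_pos: [0.5067, -0.271, 0.026]
tool_rot: [-2.301, 2.139, -0.002]
contact_force: [-0.8, -0.8, -2.4]
opening: 0.0556
grip_force: 22.8
```

Emit:
jog_arm(steps=[{"delta_rot": [0, 0, 0], "linear": [0, 0, 0.0015], "grip": 0.05}, {"delta_rot": [0, 0, 0], "linear": [0, 0, 0.001], "grip": 0.05}, {"delta_rot": [0, 0, 0], "linear": [0, 0, 0], "grip": 0.05}, {"delta_rot": [0, 0, 0], "linear": [0, 0, 0], "grip": 0.05}])

```text
t: 12.4
tool_pos: [0.5063, -0.2707, 0.023]
tool_rot: [-2.301, 2.139, -0.001]
contact_force: [0.1, -0.9, -2.5]
opening: 0.056
grip_force: 22.9
```

```bash
python3 - <<'E'
from h import *
to([.5045,-.2514,.0186],-85.8); print([np.round(ctrl.get_obs()['contact_force'],2) for _ in range(3)])
E
```

```text
at [ 0.5063 -0.2707  0.023 ] yaw -85.84 lin [-0.0194  0.0003  0.0044] z-axis [ 3.e-04 -2.e-04 -1.e+00] dz -0.04
[array([ 0.12, -0.92, -2.48]), array([ 0.12, -0.92, -2.48]), array([ 0.12, -0.92, -2.48])]
```

Still hanging free; continue down in small steps.

Emit:
jog_arm(steps=[{"delta_rot": [0, 0, 0], "linear": [0, 0, 0.0015], "grip": 0.05}, {"delta_rot": [0, 0, 0], "linear": [0, 0, 0.001], "grip": 0.05}, {"delta_rot": [0, 0, 0], "linear": [0, 0, 0.0005], "grip": 0.05}, {"delta_rot": [0, 0, 0], "linear": [0, 0, 0], "grip": 0.05}, {"delta_rot": [0, 0, 0], "linear": [0, 0, 0], "grip": 0.05}])

```text
t: 12.9
tool_pos: [0.5061, -0.2706, 0.0198]
tool_rot: [2.301, -2.139, -0.0]
contact_force: [0.4, -0.4, -1.4]
opening: 0.0554
grip_force: 22.9
```

Emit:
jog_arm(steps=[{"delta_rot": [0, 0, 0], "linear": [0, 0, 0.0003], "grip": 0.05}, {"delta_rot": [0, 0, 0], "linear": [0, 0, 0], "grip": 0.05}])

```text
t: 13.1
tool_pos: [0.5061, -0.2706, 0.0195]
tool_rot: [-2.301, 2.139, 0.0]
contact_force: [-0.5, -0.1, -1.4]
opening: 0.0554
grip_force: 22.9
```

Emit:
jog_arm(steps=[{"delta_rot": [0, 0, 0], "linear": [-0.002, 0.0003, 0], "grip": 0.05}, {"delta_rot": [0, 0, 0], "linear": [-0.0025, 0, 0], "grip": 0.05}, {"delta_rot": [0, 0, 0], "linear": [-0.0025, 0, 0], "grip": 0.05}, {"delta_rot": [0, 0, 0], "linear": [0, 0, 0], "grip": 0.05}])

```text
t: 13.5
tool_pos: [0.5052, -0.2632, 0.0194]
tool_rot: [-2.301, 2.139, 0.0]
contact_force: [-0.2, 0.2, -2.9]
opening: 0.0556
grip_force: 22.9
```

Emit:
jog_arm(steps=[{"delta_rot": [0, 0, 0], "linear": [-0.0025, 0, 0], "grip": 0.05}, {"delta_rot": [0, 0, 0], "linear": [-0.0025, 0, 0], "grip": 0.05}, {"delta_rot": [0, 0, 0], "linear": [-0.0025, 0, 0], "grip": 0.05}, {"delta_rot": [0, 0, 0], "linear": [-0.0025, 0, 0], "grip": 0.05}, {"delta_rot": [0, 0, 0], "linear": [-0.002, 0, 0], "grip": 0.05}, {"delta_rot": [0, 0, 0], "linear": [0, 0, 0], "grip": 0.05}, {"delta_rot": [0, 0, 0], "linear": [0, 0, 0], "grip": 0.05}])

```text
t: 14.2
tool_pos: [0.5045, -0.2517, 0.0195]
tool_rot: [2.301, -2.139, 0.0]
contact_force: [0.2, -0.2, -2.1]
opening: 0.0558
grip_force: 22.9
```

Emit:
jog_arm(steps=[{"delta_rot": [0, 0, 0], "linear": [0, 0, 0.0005], "grip": 0.05}, {"delta_rot": [0, 0, 0], "linear": [0, 0, 0], "grip": 0.05}])

```text
t: 14.4
tool_pos: [0.5044, -0.2518, 0.019]
tool_rot: [2.3, -2.14, -0.0]
contact_force: [0.1, 0.4, -1.4]
opening: 0.0557
grip_force: 22.9
```

Emit:
jog_arm(steps=[{"delta_rot": [0, 0, 0], "linear": [0, 0, 0.0004], "grip": 0.05}, {"delta_rot": [0, 0, 0], "linear": [0, 0, 0], "grip": 0.05}])

```text
t: 14.6
tool_pos: [0.5045, -0.2518, 0.0187]
tool_rot: [2.3, -2.139, 0.0]
contact_force: [-0.1, -0.3, -1.7]
opening: 0.0557
grip_force: 22.9
```

Emit:
jog_arm(steps=[{"delta_rot": [0, 0, 0], "linear": [0, 0, 0.0003], "grip": 0.05}, {"delta_rot": [0, 0, 0], "linear": [0, 0, 0], "grip": 0.05}])

```text
t: 14.8
tool_pos: [0.5045, -0.2518, 0.0186]
tool_rot: [2.3, -2.139, -0.0]
contact_force: [-1.0, 0.4, 2.0]
opening: 0.0555
grip_force: 23.2
```

Contact with the plate; release and withdraw.

Emit:
jog_arm(steps=[{"delta_rot": [0, 0, 0], "linear": [0, 0, 0], "grip": 0.057}, {"delta_rot": [0, 0, 0], "linear": [0, 0, 0], "grip": 0.06}, {"delta_rot": [0, 0, 0], "linear": [0, 0, 0], "grip": 0.065}, {"delta_rot": [0, 0, 0], "linear": [0, 0, 0], "grip": 0.067}, {"delta_rot": [0, 0, 0], "linear": [0, 0, 0], "grip": 0.067}, {"delta_rot": [0, 0, 0], "linear": [0, 0, -0.01], "grip": 0.067}, {"delta_rot": [0, 0, 0], "linear": [0, 0, -0.03], "grip": 0.067}, {"delta_rot": [0, 0, 0], "linear": [0.01, 0, -0.04], "grip": 0.067}, {"delta_rot": [0, 0, 0], "linear": [0.01, 0, -0.04], "grip": 0.067}, {"delta_rot": [0, 0, 0], "linear": [0.01, 0, -0.03], "grip": 0.067}])

```text
t: 15.8
tool_pos: [0.5074, -0.2824, 0.1723]
tool_rot: [-2.301, 2.139, -0.006]
contact_force: [1.5, -1.1, 0.4]
opening: 0.0672
grip_force: 0.0
```

Emit:
jog_arm(steps=[{"delta_rot": [0, 0, 0], "linear": [0, 0, 0], "grip": 0.067}, {"delta_rot": [0, 0, 0], "linear": [0, 0, 0], "grip": 0.067}, {"delta_rot": [0, 0, 0], "linear": [0, 0, 0], "grip": 0.067}])

```text
t: 16.1
tool_pos: [0.5058, -0.2808, 0.1669]
tool_rot: [2.301, -2.139, -0.004]
contact_force: [0.2, -0.2, 0.6]
opening: 0.067
grip_force: 0.0
```

```bash
python3 - <<'E'
from h import *
im,d=grab('wrist','w5'); to([.5,-.2,.03],4.2)
_,d,W=pts('wrist','w5')
hsv=cv2.cvtColor(im,cv2.COLOR_RGB2HSV);H,S,V=hsv[...,0],hsv[...,1],hsv[...,2]
red=((H<12)|(H>172))&(S>140)&(V>60)&(W[...,2]<.06)
rep(W,d,'redtop',red&(W[...,2]>.04),band=.006)
rep(W,d,'red',red,band=.04)
rep(W,d,'blue',(H>95)&(H<120)&(S>120)&(V>40)&(W[...,2]<.06))
rep(W,d,'white',(S<50)&(V>90)&(W[...,2]<.06)&(W[...,2]>.053),band=.004)
E
```

```text
at [ 0.5057 -0.2806  0.1663] yaw -85.83 lin [-0.0805 -0.0006  0.1365] z-axis [-0.0028  0.0021 -1.    ] dz -90.03
redtop [ 294  170   61   92 5391] [ 505.1 -257.2] [53.8 85.7] 4.1 [0.0437 0.0451 0.0463]
red [ 294  168   61   94 5555] [ 505.2 -257.2] [54.2 85.7] 4.1 [0.0434 0.0451 0.0463]
blue [281 128  87   7 600] [ 510.4 -331.9] [77.7  5.5] 4.1 [0.0201 0.0211 0.0223]
blue [ 266  263  117   78 8411] [ 499.  -176.4] [111.9  82.9] 4.1 [0.0514 0.0522 0.0533]
white [ 247  113  157  212 4580] [ 503.8 -251.9] [122.4 191.9] 4.1 [0.0556 0.0566 0.0577]
```

View pics/w5.png

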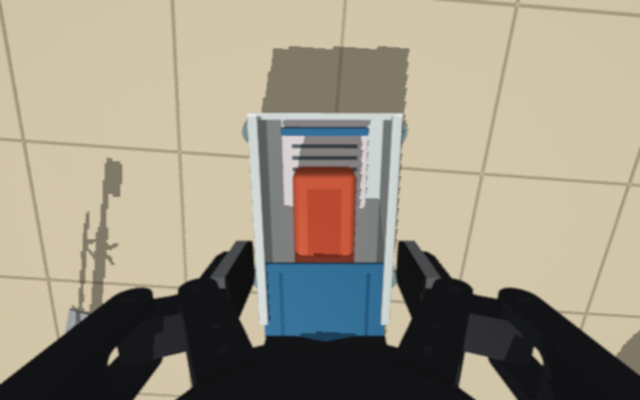

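The soap lies flat and centred with the lid edge over its +x end (soap at columns 294–355, walls 250–402, stop at row 131). Within about 1 mm; now fetch the lid.

Emit:
jog_arm(steps=[{"delta_rot": [0, 0, -8.5], "linear": [0, 0, 0], "grip": 0.05}, {"delta_rot": [0, 0, -8.5], "linear": [0, 0, 0], "grip": 0.05}, {"delta_rot": [0, 0, -8.5], "linear": [0, 0, 0], "grip": 0.05}, {"delta_rot": [0, 0, -8.5], "linear": [0, 0, 0], "grip": 0.05}, {"delta_rot": [0, 0, -8.5], "linear": [0, 0, 0], "grip": 0.05}, {"delta_rot": [0, 0, -8.5], "linear": [0, 0, 0], "grip": 0.05}, {"delta_rot": [0, 0, -8.5], "linear": [0, 0, 0], "grip": 0.05}, {"delta_rot": [0, 0, -8.5], "linear": [0, 0, 0], "grip": 0.05}, {"delta_rot": [0, 0, -8.5], "linear": [0, 0, 0], "grip": 0.05}, {"delta_rot": [0, 0, -8.5], "linear": [0, 0, 0], "grip": 0.05}])

```text
t: 17.15
tool_pos: [0.5057, -0.2806, 0.1662]
tool_rot: [-3.139, 0.013, 0.005]
contact_force: [-0.2, -0.7, -0.1]
opening: 0.05
grip_force: 0.0
```

Emit:
jog_arm(steps=[{"delta_rot": [0, 0, -5], "linear": [0, 0, 0], "grip": 0.05}, {"delta_rot": [0, 0, 0], "linear": [0.0006, -0.04, 0], "grip": 0.05}, {"delta_rot": [0, 0, 0], "linear": [0.0006, -0.04, 0], "grip": 0.05}, {"delta_rot": [0, 0, 0], "linear": [0.0006, -0.04, 0], "grip": 0.05}, {"delta_rot": [0, 0, 0], "linear": [0.0005, -0.037, 0], "grip": 0.05}, {"delta_rot": [0, 0, 0], "linear": [0, 0, 0.03], "grip": 0.05}, {"delta_rot": [0, 0, 0], "linear": [0, 0, 0.03], "grip": 0.05}, {"delta_rot": [0, 0, 0], "linear": [0, 0, 0], "grip": 0.05}, {"delta_rot": [0, 0, 0], "linear": [0, 0, 0], "grip": 0.05}])

```text
t: 18.05
tool_pos: [0.4965, -0.1243, 0.107]
tool_rot: [-3.138, -0.114, 0.005]
contact_force: [0.1, -1.1, -0.8]
opening: 0.05
grip_force: 0.0
```

```bash
python3 - <<'E'
from h import *
to([.4962,-.1235,.0576],4.2)
E
```

```text
at [ 0.4965 -0.1243  0.107 ] yaw 4.17 lin [-0.0001 -0.0007  0.0494] z-axis [-0.0032  0.0013 -1.    ] dz -0.03
```

Emit:
jog_arm(steps=[{"delta_rot": [0, 0, 0], "linear": [0, -0.0007, 0.025], "grip": 0.05}, {"delta_rot": [0, 0, 0], "linear": [0, 0, 0.015], "grip": 0.05}, {"delta_rot": [0, 0, 0], "linear": [0, 0, 0.0085], "grip": 0.05}, {"delta_rot": [0, 0, 0], "linear": [0, 0, 0], "grip": 0.05}, {"delta_rot": [0, 0, 0], "linear": [0, 0, 0], "grip": 0.0}, {"delta_rot": [0, 0, 0], "linear": [0, 0, 0], "grip": 0.0}, {"delta_rot": [0, 0, 0], "linear": [0, 0, 0], "grip": 0.0}, {"delta_rot": [0, 0, 0], "linear": [0, 0, 0], "grip": 0.0}, {"delta_rot": [0, 0, 0], "linear": [0, 0, 0], "grip": 0.0}], newtons=50)

```text
t: 18.95
tool_pos: [0.4983, -0.1244, 0.061]
tool_rot: [3.139, 0.114, 0.002]
contact_force: [-0.2, -0.3, 5.2]
opening: 0.0102
grip_force: 50.3
```

Emit:
jog_arm(steps=[{"delta_rot": [0, 0, 0], "linear": [0, 0, 0], "grip": 0.03}, {"delta_rot": [0, 0, 0], "linear": [-0.001, 0, 0.003], "grip": 0.03}, {"delta_rot": [0, 0, 0], "linear": [0, 0, 0.001], "grip": 0.03}, {"delta_rot": [0, 0, 0], "linear": [0, 0, 0], "grip": 0.03}, {"delta_rot": [0, 0, 0], "linear": [0, 0, 0], "grip": 0.0}, {"delta_rot": [0, 0, 0], "linear": [0, 0, 0], "grip": 0.0}, {"delta_rot": [0, 0, 0], "linear": [0, 0, 0], "grip": 0.0}, {"delta_rot": [0, 0, 0], "linear": [0, 0, 0], "grip": 0.0}])

```text
t: 19.75
tool_pos: [0.4964, -0.1242, 0.0558]
tool_rot: [-3.139, -0.114, 0.0]
contact_force: [-0.6, -0.9, 0.3]
opening: 0.0107
grip_force: 51.8
```

Emit:
jog_arm(steps=[{"delta_rot": [0, 0, 0], "linear": [0, 0.005, 0], "grip": 0.0}, {"delta_rot": [0, 0, 0], "linear": [0, 0.01, 0], "grip": 0.0}, {"delta_rot": [0, 0, 0], "linear": [0, 0.01, 0], "grip": 0.0}, {"delta_rot": [0, 0, 0], "linear": [0, 0.01, 0], "grip": 0.0}, {"delta_rot": [0, 0, 0], "linear": [0, 0.005, 0], "grip": 0.0}, {"delta_rot": [0, 0, 0], "linear": [0, 0, 0], "grip": 0.0}])

```text
t: 20.35
tool_pos: [0.4993, -0.1656, 0.0558]
tool_rot: [3.138, 0.112, -0.0]
contact_force: [-1.7, -1.8, 0.4]
opening: 0.0102
grip_force: 51.9
```

Emit:
jog_arm(steps=[{"delta_rot": [0, 0, 0], "linear": [0, 0.01, 0], "grip": 0.0}, {"delta_rot": [0, 0, 0], "linear": [0, 0.01, 0], "grip": 0.0}, {"delta_rot": [0, 0, 0], "linear": [0, 0.01, 0], "grip": 0.0}, {"delta_rot": [0, 0, 0], "linear": [0, 0.01, 0], "grip": 0.0}, {"delta_rot": [0, 0, 0], "linear": [0, 0.01, 0], "grip": 0.0}, {"delta_rot": [0, 0, 0], "linear": [0, 0.01, 0], "grip": 0.0}, {"delta_rot": [0, 0, 0], "linear": [0, 0.008, 0], "grip": 0.0}, {"delta_rot": [0, 0, 0], "linear": [0, 0.005, 0], "grip": 0.0}, {"delta_rot": [0, 0, 0], "linear": [0, 0, 0], "grip": 0.0}, {"delta_rot": [0, 0, 0], "linear": [0, 0, 0], "grip": 0.0}], newtons=70)

```text
t: 21.35
tool_pos: [0.5045, -0.2383, 0.0558]
tool_rot: [3.138, 0.114, -0.001]
contact_force: [-5.0, -2.6, 2.7]
opening: 0.0099
grip_force: 72.7
```

Emit:
jog_arm(steps=[{"delta_rot": [0, 0, 0], "linear": [0, 0.003, 0], "grip": 0.0}, {"delta_rot": [0, 0, 0], "linear": [0, 0.003, 0], "grip": 0.0}, {"delta_rot": [0, 0, 0], "linear": [0, 0.002, 0], "grip": 0.0}, {"delta_rot": [0, 0, 0], "linear": [0, 0, 0], "grip": 0.0}])

```text
t: 21.75
tool_pos: [0.505, -0.2453, 0.0558]
tool_rot: [-3.139, -0.114, 0.001]
contact_force: [-5.0, 1.0, 4.5]
opening: 0.0099
grip_force: 72.9
```

Emit:
jog_arm(steps=[{"delta_rot": [0, 0, 0], "linear": [-0.0007, 0.002, 0], "grip": 0.0}, {"delta_rot": [0, 0, 0], "linear": [0, 0.0015, 0], "grip": 0.0}, {"delta_rot": [0, 0, 0], "linear": [0, 0.0015, 0], "grip": 0.0}, {"delta_rot": [0, 0, 0], "linear": [0, 0, 0], "grip": 0.0}])

```text
t: 22.15
tool_pos: [0.505, -0.2464, 0.0558]
tool_rot: [-3.131, -0.113, 0.001]
contact_force: [-5.1, 15.3, 9.7]
opening: 0.0096
grip_force: 73.6
```

Emit:
jog_arm(steps=[{"delta_rot": [0, 0, 0], "linear": [0, 0.0015, 0], "grip": 0.0}, {"delta_rot": [0, 0, 0], "linear": [0, 0.001, 0], "grip": 0.0}, {"delta_rot": [0, 0, 0], "linear": [0, 0.001, 0], "grip": 0.0}, {"delta_rot": [0, 0, 0], "linear": [0, 0, 0], "grip": 0.0}])

```text
t: 22.55
tool_pos: [0.5054, -0.2515, 0.0558]
tool_rot: [-3.134, -0.113, 0.0]
contact_force: [-3.7, 8.0, 7.5]
opening: 0.0096
grip_force: 73.2
```

It passed the ridge. Release, retreat and check.

Emit:
jog_arm(steps=[{"delta_rot": [0, 0, 0], "linear": [0, 0, 0], "grip": 0.02}, {"delta_rot": [0, 0, 0], "linear": [0, 0, 0], "grip": 0.04}, {"delta_rot": [0, 0, 0], "linear": [0, 0, 0], "grip": 0.05}, {"delta_rot": [0, 0, 0], "linear": [0, 0, -0.02], "grip": 0.05}, {"delta_rot": [0, 0, 0], "linear": [0, 0, -0.04], "grip": 0.05}, {"delta_rot": [0, 0, 0], "linear": [0, 0, -0.05], "grip": 0.05}, {"delta_rot": [0, 0, 0], "linear": [0, 0, -0.05], "grip": 0.05}, {"delta_rot": [0, 0, 0], "linear": [0, 0, 0], "grip": 0.05}, {"delta_rot": [0, 0, 0], "linear": [0, 0, 0], "grip": 0.05}, {"delta_rot": [0, 0, 0], "linear": [0, 0, 0], "grip": 0.05}])

```text
t: 23.55
tool_pos: [0.5046, -0.2532, 0.2142]
tool_rot: [-3.138, -0.114, 0.003]
contact_force: [-0.6, 0.1, 0.4]
opening: 0.0502
grip_force: 0.0
```

```bash
python3 - <<'E'
from h import *
im,d=grab('wrist','w6')
_,d,W=pts('wrist','w6')
hsv=cv2.cvtColor(im,cv2.COLOR_RGB2HSV);H,S,V=hsv[...,0],hsv[...,1],hsv[...,2]
rep(W,d,'blue',(H>95)&(H<120)&(S>120)&(V>40)&(W[...,2]<.06))
rep(W,d,'grip',(W[...,2]>.060)&(W[...,2]<.075)&(S<90))
rep(W,d,'white',(S<50)&(V>90)&(W[...,2]<.06)&(W[...,2]>.053),band=.004)
E
```

```text
blue [  223   129   197   104 18605] [ 503.5 -250.2] [105.1 187.8] 4.1 [0.0512 0.0521 0.0534]
grip [318 155  13  59 693] [ 504.8 -252.8] [55.6 11.2] 3.8 [0.0666 0.0677 0.0691]
white [ 221  119  206  123 3451] [ 504.8 -252.8] [121.5 192.3] 4.1 [0.0553 0.0565 0.0577]
```

View pics/w6.png

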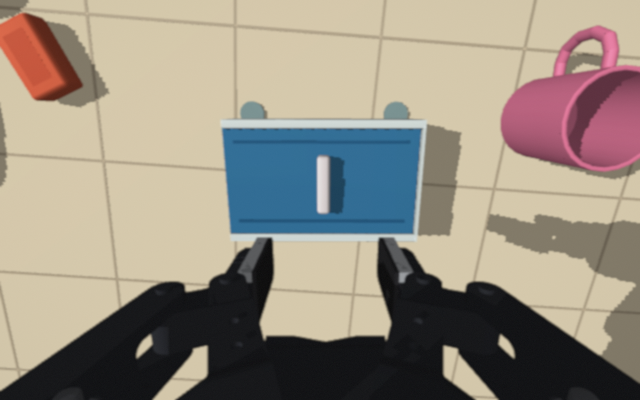

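The lid is fully home: the grip centre coincides with the box centre at (504.8, -252.8) mm, and the lid edge meets the end wall at x≈420. Handing in.

```bash
python3 -c "
from station import ctrl
print(ctrl.finish_job())"
```

```text
the job is handed in; nothing more can be done
None
```

The soap lies flat on the drain plate, within about 1 mm of centre when measured before the lid was shut. The lid is fully home over the ridge, the mug, jug and cup were never touched, and the job was handed in after about 24 s of the 72 s.

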